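Turn the tank cover over against the sloping stop

ROBOT

A 7-joint arm with a two-finger parallel gripper is mounted at the origin on the work surface. World frame = base frame: x ahead of the robot, y to its left, z up, the work surface at z = 0. Lengths are in m, angles in rad, forces in N, time in s.
With the tool pointing down it reaches from about 0.425 to 1.025 m from the base axis. Payload 9.4 kg.
Tool frame: the origin (TCP) lies at the very end of the fingers, on their centre line; the grasp point (between the pads) lies manip.hold_point_z behind it (manip.hold_point_z is the distance from the TCP to the grasp point, in m); z points along the fingers, y is the line along which they close (so a half turn about z gives the same grasp; the last joint's range is limited). The gripper opens to 93 mm and grips with 3 to 60 N. Pads are 15 mm wide; open, the fingers measure 128 mm over their backs; the gripper's body (75 mm by 188 mm) begins 65 mm behind the grasp point.
Start: joints at [1.043, 0.599, -0.003, 1.599, 0.002, 0.943, -0.08], TCP at [0.316, -0.653, 0.219] pointing down, gripper open.
Joint ranges: [-2.57, 2.57], [-0.35, 1.97], [-1.29, 1.29], [0.11, 2.56], [-1.05, 4.19], [0.11, 1.86], [-2.63, 2.63]. Speed limits (rad/s): [2.22, 2.22, 3.01, 3.01, 3.14, 3.14, 3.14].

INTERFACE

Orientations are given as a rotation vector (axis times angle).
In Python, from station import manip gives the robot as it stands.
- The arm moves only by the shell command python3 -m handwheel 'ROWS' [FORCE]. ROWS is JSON, a list of rows, each an object of numbers: "fingers": the finger opening in mm, from 0 to 93; "x", "y", "z": the shift along the tool's x, y, z in mm; "twist": the turn about the tool's z in rad. A call has 1 to 20 rows; each row is the pose to reach, as a shift and turn from the pose commanded when the call began, along the tool's axes at that moment; what a row does not reach only later rows make up. A row lasts 1/12 s, in which the tool goes at most 41.7 mm and 7.16 degrees, less where a joint would pass 70% of its speed; a pose out of reach is approached as far as the arm can. A call with a gripper value outside its range is refused whole. The fingers move at their own pace and stop on an object; FORCE is the grip in N (left out, the last holds). Time passes only in rows, so rows that repeat a pose let the fingers close. It gives the time, the measured TCP pose, the force and the opening at its end, in the units of the state.
- manip.observe(): the state, without advancing time (a new reading comes with each control period).
- manip.snapshot(name): name is "side" or "top"; returns (picture, depth): 400x640x3 uint8, blue, green, red; 400x640 float32, m along the optical axis (not along the pixel's ray), 0 where there is no reading.
- manip.calibration(name): a dict with "fx", "fy", "cx", "cy" (pixels), "eye" and "orientation" of the camera in the world. Camera axes: x right, y down, z forward; pixel columns grow to the right and rows downward; lengths in m; the calibration is good to about 2 mm. A picture is of the moment at which its call begins. calibration takes no time and is no camera call.
- manip.finish_job(): hands the job in, once; it reports no verdict.
Trained networks look in the newest picture that a camera, given by its name, has taken for a name from the list of things; names that differ only in an ending like _2 or _b are one class to them, and where a whole thing is asked for, a point or a joint stands for the part that bears it (a point fixed in the world has none). Each returns a list of dicts, best first, with "confidence" (0 to 1); they miss things now and then, are a little off and sometimes report something else, mostly with a low value. They report only what shows in the picture. A call takes as long as a camera call. They do not tell look-alikes from the thing itself.
- manip.spot_in(camera, thing): "pixel" ([column, row] in pixels, amid what is visible of it).
The state is a dict: "time": time; "joint_positions": joint angles; "qvel": joint speeds; "effort": joint torques, N m; "eef_pos": TCP position; "eef_rot": TCP orientation; "ft_force": force on the tool from outside, world axes, zero at the start; "torque": the same for the moment, N m; "grip_width": opening from 0.0 (shut) to 1.0 (fully open).
Only numpy, scipy, OpenCV 4.12 (cv2) and the standard library are available. Lean on these libraries where they do the work, as an engineer would, in place of code of your own. Each camera call takes 0.05 s, during which the arm holds its last target. There are 200 camera calls.

TASK

The black tank cover lies smooth side up on the bench. Without picking it up off the bench, push it against the sloping steel stop so that it climbs and leans on it, then tip it back over so that it lies flat on the bench with its ribbed inside up, a long edge snug and square against the foot of the stop. Leave the cartridge, the filter head and the valve where they stand.

Things in the scene. Friction and masses are not known exactly. Their poses are not given: they have to be found in the camera images.
- cover: black rigid plastic plate 110 (x) x 170 (y) x 10 mm, 0.18-0.29 kg; one broad face smooth, the other hollow with rim and ribs 5 mm high. Origin: centre of the ribbed face, level with the rim; z points out through the smooth face: up at the start, down at the end (origin then 10 mm above the bench). Starts with a long edge roughly facing the stop, turned up to 0.15 rad
- cover_smooth (a point): centre of the cover's smooth face, 10 mm from the cover's origin along its z; same axes. The cover is too wide to grip across. It slides on the bench with friction about 0.4 (about 1 N). Push its edge level, a few mm above the bench: a sticky finger that presses down while pushing wedges it against the bench. After it has fallen over it usually lies 10 to 20 mm off the foot of the stop
- stop: stainless steel stop fixed to the bench, 300 mm wide (y), 4 mm sheet, its front face leaning back 62 degrees from the bench. Origin: middle of the face's foot line, on the bench. x points level from the foot to the back (the push direction; the cover lies on the -x side), y along the foot. Flange and braces behind reach x = 61 mm, no higher than the top edge; the space behind is open
- stop_top (a point): middle of the straight top edge of the stop's front face: 72 mm above the bench, 38 mm behind the foot line; axes as the stop's. The face is polished (friction about 0.2): pushed at its near edge, close to the bench, with some 4 to 12 N, the cover climbs it; a lighter push only slides it to the foot. It stays leaning there when let go
- stop_foot (a point): point at the stop's origin, axes as the stop's. When the cover leans fully on the face, its lower edge is at this foot line and its upper edge about 97 mm above the bench and 52 mm behind the foot line: some 25 mm stand free above the stop's top edge and can be pulled from behind. Pulled past upright, the cover falls over towards the robot by itself
- cartridge: bystander: white filter cartridge, upright cylinder 62 mm across, 125 mm high; origin: centre of its underside
- filter_head: bystander: blue filter head with a ribbed rim, 108 mm across, 58 mm high with its brass stub; origin: centre of its underside
- valve: bystander: brass ball valve lying on the bench, 100 mm long along its x, 60 mm high, red lever on top reaching to x = 73 mm; origin: on the bench under the middle of its body
Not all that is in view belongs to the job. Of the things that look like the cover, the largest one is meant.

How it is judged:
On the way, in this order (a step that is already met when the one before it is completed fails the run):
1. the cover stands leaning on the stop's face (angle between cover's own z axis and vertical between 0.85 and 1.4 rad and contact force between cover and stop above 0.1 N), for 0.2 s.
2. the cover lies flat, ribbed inside up, on the bench (angle between cover's own z axis and vertical above 3.08 rad and height (world z) of cover below 0.013 m), for 0.2 s.
At the end, for the whole second after the job is handed in: The cover lies flat on the bench (within 3.5 degrees), ribbed inside up, in front of the stop, its long edge within 8 mm of the stop's foot and parallel to it within 0.08 rad, wholly within the stop's width, at rest (all of step 2 and x of cover in the frame of stop between -0.063 and -0.047 m and y of cover in the frame of stop between -0.065 and 0.065 m and angle between the y axis of cover and the y axis of stop, either way round below 0.08 rad and linear speed of cover below 0.01 m/s); the robot touches nothing.
It fails at once if the cover is picked up off the bench (its middle over 85 mm high) (height (world z) of cover above 0.085 m).
It fails at once if a bystander is moved by more than 25 mm (distance of any of cartridge, filter_head, valve from where it was at the start of the episode above 0.025 m).
It also fails if it takes over 62 s, if anything falls off the work surface, if the arm or the gripper's body presses on something with over 40 N, if the wrist force passes 120 N, or if a joint passes its speed limit or range.

## Working session

There is one attempt and no reset: what is moved stays moved. The work goes in short steps, Python scripts to look and compute and a shell command to move; the robot and the scene stay as the last step left them, time stands still between calls to the robot, and variables do not carry over. Pictures are saved under pics/ and viewed, on a budget of 10 in all, crops included, one or two more only if the job needs it, and the job is handed in when it is done.

```bash
mkdir -p pics; ls; cat > h.py <<'E'
import numpy as np, cv2
from station import manip
from scipy.spatial.transform import Rotation as R
def cal(n):
    c=manip.calibration(n); o=np.array(c["orientation"],float)
    M=o if o.shape==(3,3) else R.from_rotvec(o).as_matrix()
    return c,M,np.array(c["eye"])
def cloud(n,d):
    c,M,e=cal(n); v,u=np.mgrid[:d.shape[0],:d.shape[1]]
    P=np.stack([(u-c["cx"])/c["fx"]*d,(v-c["cy"])/c["fy"]*d,d],-1)@M.T+e
    P[d==0]=np.nan; return P
def proj(n,p):
    c,M,e=cal(n); q=(np.array(p)-e)@M
    return q[...,0]/q[...,2]*c["fx"]+c["cx"], q[...,1]/q[...,2]*c["fy"]+c["cy"]
E
python3 - <<'E'
from h import *
ims=[]
for n in("top","side"):
    p,d=manip.snapshot(n); cv2.imwrite(f"pics/{n}0.png",p); np.save(f"{n}0.npy",d); ims.append(p)
    print(n,manip.calibration(n)); P=cloud(n,d)
    for t in("cover","stop","cartridge","filter_head","valve"):
        for r in manip.spot_in(n,t):
            u,v=map(int,r["pixel"]); print(t,r["pixel"],round(r["confidence"],2),P[v,u].round(3))
s=manip.observe(); print(s, manip.hold_point_z)
E
```

```text
pics
top {'fx': 406.20581403262327, 'fy': 406.20581403262327, 'cx': 323.1119763790912, 'cy': 195.51403326838604, 'eye': array([0.3784251 , 0.11466691, 1.16233355]), 'orientation': array([-2.11959242,  2.11698423, -0.19724284])}
cover [324.4, 256.4] 0.69 [0.429 0.119 0.013]
cover [386.2, 203.6] 0.58 [ 0.58  -0.06   0.009]
stop [370.2, 169.2] 0.84 [ 0.672 -0.012  0.043]
stop [229.0, 194.6] 0.4 [0.597 0.383 0.054]
cartridge [281.1, 175.9] 0.92 [0.635 0.232 0.124]
filter_head [460.0, 186.5] 0.96 [ 0.621 -0.261  0.05 ]
valve [231.3, 198.2] 0.89 [0.588 0.38  0.043]
side {'fx': 373.23216482935845, 'fy': 373.23216482935845, 'cx': 314.5070344937992, 'cy': 201.1195500848781, 'eye': array([0.25783193, 0.68954843, 0.85031267]), 'orientation': array([-0.72956514,  2.70509482, -0.99691543])}
cover [361.6, 242.5] 0.67 [0.425 0.128 0.008]
cover [343.1, 180.5] 0.58 [ 0.57  -0.049  0.014]
cover [406.9, 183.7] 0.58 [ 0.399 -0.143  0.006]
stop [307.0, 173.1] 0.58 [0.669 0.003 0.039]
cartridge [270.7, 225.7] 0.79 [0.616 0.269 0.118]
filter_head [360.2, 131.5] 0.79 [ 0.612 -0.249  0.048]
valve [303.2, 174.4] 0.61 [0.672 0.022 0.049]
valve [251.1, 285.3] 0.56 [0.592 0.394 0.041]
valve [344.6, 182.9] 0.53 [ 0.566 -0.047  0.009]
{'time': 0.6, 'joint_positions': array([ 1.04328425,  0.59927548, -0.00251482,  1.59940351,  0.00180329,
        0.94290292, -0.07981368]), 'qvel': array([-6.65822516e-04, -8.38214307e-05, -6.81726298e-04, -1.09320811e-03,
        8.76866771e-04,  9.58388037e-04, -1.77931657e-03]), 'effort': array([-1.36936451e-03, -7.64414763e+01,  1.49491377e+00, -2.52610499e+01,
       -5.24268870e-02,  1.03922904e-02,  6.34234493e-05]), 'eef_pos': array([ 0.31587958, -0.65256537,  0.21863399]), 'eef_rot': array([ 3.06208933e+00,  7.02181223e-01, -5.51457351e-05]), 'ft_force': array([0.02023619, 0.08851503, 0.21578409]), 'torque': array([-0.04256758, -0.04534221,  0.03086471]), 'grip_width': 0.9992597042879833} 0.0188
```

```bash
python3 - <<'E'
from h import *
p=cv2.imread("pics/top0.png")[110:310,200:500]
cv2.imwrite("pics/c0.png",cv2.resize(p,None,fx=2.6,fy=2.6,interpolation=2))
E
```

```text
(no output)
```

View pics/c0.png

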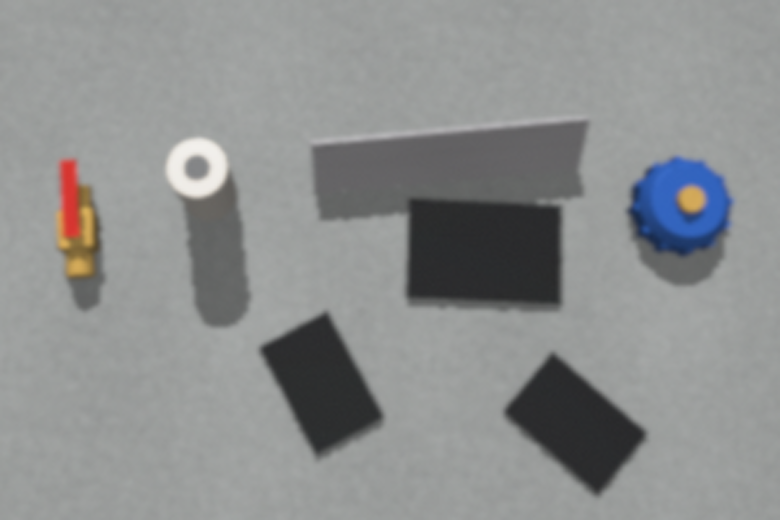

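Candidates for the cover, in top-camera pixels: (386,207) near the stop, (324,258) and (421,273) in front. The first looks largest. I'll check the sizes and fit the stop.

```bash
cat >> h.py <<'E'
def covers(p,d,n="top",thr=60,zmax=.03):
    P=cloud(n,d); m=((p.max(2)<thr)&(P[...,2]<zmax)).astype(np.uint8)
    k,l,s,c=cv2.connectedComponentsWithStats(m); out=[]
    for i in range(1,k):
        if s[i,4]<300: continue
        Q=P[l==i]; Q=Q[~np.isnan(Q[:,2])]; r=cv2.minAreaRect((Q[:,:2]*1000).astype(np.float32))
        out.append((c[i].round(0),r,np.median(Q[:,2]).round(4)))
    return out
E
python3 - <<'E'
from h import *
p=cv2.imread("pics/top0.png"); d=np.load("top0.npy")
for c in covers(p,d): print(c, cv2.boxPoints(c[1]).round(0).tolist())
P=cloud("top",d)
# stop face: iterative plane fit
Q=P[155:195,318:428].reshape(-1,3); Q=Q[(Q[:,2]>.02)&(Q[:,2]<.068)]
for _ in range(6):
    c=Q.mean(0); nrm=np.linalg.svd(Q-c,full_matrices=False)[2][2]; nrm*=np.sign(nrm[2])
    r=(Q-c)@nrm; Q=Q[abs(r)<max(.004,1.5*r.std())] if _<5 else Q
print("normal",nrm,"tilt",np.degrees(np.arccos(nrm[2])),"n",len(Q),"rms",((Q-c)@nrm).std())
h=nrm[:2]/np.linalg.norm(nrm[:2]); xs=-h; ys=np.array([-xs[1],xs[0]])
foot=c[:2]+h*c[2]*nrm[2]/np.linalg.norm(nrm[:2])
A=P[140:200,310:430].reshape(-1,3); A=A[(abs((A-c)@nrm)<.006)&(A[:,2]>.015)&(A[:,2]<.08)]
t=(A[:,:2]-foot)@ys; print("yaw",np.arctan2(xs[1],xs[0]),"ext",t.min(),t.max(),np.percentile(t,[1,99]),"zmax",np.percentile(A[:,2],99))
o=foot+ys*np.mean(np.percentile(t,[.5,99.5])); print("origin",o)
# alternate: top edge line
for y in (-.14,-.07,0,.07,.14): print(y,o+ys*y, o+ys*y+xs*.038)
b=P[230:240,340:360].reshape(-1,3); print("bench z",np.nanmedian(b[:,2]))
E
```

```text
(array([386., 206.]), ((571.0769653320312, -59.05442810058594), (163.18450927734375, 107.5346908569336), 87.85498809814453), np.float64(0.0101)) [[514.0, -139.0], [622.0, -143.0], [628.0, 20.0], [520.0, 24.0]]
(array([323., 257.]), ((426.39007568359375, 121.30424499511719), (123.5397720336914, 76.9166488647461), 28.353580474853516), np.float64(0.0078)) [[354.0, 126.0], [390.0, 58.0], [499.0, 117.0], [462.0, 184.0]]
(array([421., 273.]), ((384.0000305175781, -151.2073516845703), (125.4969482421875, 79.69247436523438), 48.16262435913086), np.float64(0.0075)) [[312.0, -171.0], [372.0, -225.0], [456.0, -131.0], [396.0, -78.0]]
normal [-0.8783472  -0.08490089  0.47042326] tilt 61.938225351630074 n 1330 rms 0.0013883650189331336
yaw 0.09636047532373224 ext -0.15142449112724246 0.14947873873753753 [-0.14703768  0.14664934] zmax 0.07414361598919278
origin [ 0.6516639  -0.02136141]
-0.14 [ 0.6651335  -0.16071194] [ 0.70295722 -0.1570559 ]
-0.07 [ 0.6583987  -0.09103667] [ 0.69622242 -0.08738064]
0 [ 0.6516639  -0.02136141] [ 0.68948762 -0.01770537]
0.07 [0.6449291  0.04831386] [0.68275282 0.05196989]
0.14 [0.6381943  0.11798912] [0.67601802 0.12164515]
bench z 0.000302209636198425
```

The sizes confirm it: the cover is (386,207), about 165x108 mm. The other two are about 125x78 mm. The stop fit is also good: tilt 61.9°, about 300 mm wide, foot at (0.652, -0.021), yaw 0.096. First move: go behind the cover's near edge, fingers along the stop.

```bash
cat >> h.py <<'E'
O=np.array([.6517,-.0214]); YAW=.0964
XS=np.array([np.cos(YAW),np.sin(YAW)]); YS=np.array([-XS[1],XS[0]])
def tostop(p): q=np.asarray(p)[:2]-O; return np.array([q@XS,q@YS])
def shift(x,y,z,yaw=YAW):
    "rows values (mm, rad) to reach stop-frame x,y (m), height z, tool x at world yaw"
    s=manip.observe(); M=R.from_rotvec(s["eef_rot"]).as_matrix()
    w=np.r_[O+XS*x+YS*y,z]; t=np.arctan2(M[1,0],M[0,0])
    print("t",s["time"],"at",s["eef_pos"].round(4),"stopxy",tostop(s["eef_pos"]).round(4),"F",s["ft_force"].round(1))
    print("shift mm",((w-s["eef_pos"])@M*1000).round(1),"twist",round(t-yaw,4),"yaw",round(t,4))
E
python3 -c "
from h import *
shift(-.17,-.03,.219)"
python3 -m handwheel --help 2>&1 | head -5
```

```text
t 0.6 at [ 0.3159 -0.6526  0.2186] stopxy [-0.395  -0.5959] F [0.  0.1 0.2]
shift mm [ 4.074e+02 -4.526e+02 -4.000e-01] twist 0.3544 yaw 0.4508
invalid input: not JSON, or not a number
```

```bash
python3 -m handwheel '[{"fingers":93,"x":407,"y":-453,"z":0,"twist":0.354},{"x":407,"y":-453,"z":0,"twist":0.354},{"x":407,"y":-453,"z":0,"twist":0.354},{"x":407,"y":-453,"z":0,"twist":0.354},{"x":407,"y":-453,"z":0,"twist":0.354},{"x":407,"y":-453,"z":0,"twist":0.354},{"x":407,"y":-453,"z":0,"twist":0.354},{"x":407,"y":-453,"z":0,"twist":0.354},{"x":407,"y":-453,"z":0,"twist":0.354},{"x":407,"y":-453,"z":0,"twist":0.354},{"x":407,"y":-453,"z":0,"twist":0.354},{"x":407,"y":-453,"z":0,"twist":0.354},{"x":407,"y":-453,"z":0,"twist":0.354},{"x":407,"y":-453,"z":0,"twist":0.354},{"x":407,"y":-453,"z":0,"twist":0.354},{"x":407,"y":-453,"z":0,"twist":0.354},{"x":407,"y":-453,"z":0,"twist":0.354},{"x":407,"y":-453,"z":0,"twist":0.354}]'
python3 -c "
from h import *
shift(-.17,-.03,.003)"
```

```text
t 0.6 at [ 0.3159 -0.6526  0.2186] stopxy [-0.395  -0.5959] F [0.  0.1 0.2]
shift mm [ 407.4 -452.6  215.6] twist 0.3544 yaw 0.4508invalid input at $[1]: expected keys fingers, x, y, z, twist
```

```bash
python3 -m handwheel '[{"fingers":93,"x":407,"y":-453,"z":0,"twist":0.354},{"fingers":93,"x":407,"y":-453,"z":0,"twist":0.354},{"fingers":93,"x":407,"y":-453,"z":0,"twist":0.354},{"fingers":93,"x":407,"y":-453,"z":0,"twist":0.354},{"fingers":93,"x":407,"y":-453,"z":0,"twist":0.354},{"fingers":93,"x":407,"y":-453,"z":0,"twist":0.354},{"fingers":93,"x":407,"y":-453,"z":0,"twist":0.354},{"fingers":93,"x":407,"y":-453,"z":0,"twist":0.354},{"fingers":93,"x":407,"y":-453,"z":0,"twist":0.354},{"fingers":93,"x":407,"y":-453,"z":0,"twist":0.354},{"fingers":93,"x":407,"y":-453,"z":0,"twist":0.354},{"fingers":93,"x":407,"y":-453,"z":0,"twist":0.354},{"fingers":93,"x":407,"y":-453,"z":0,"twist":0.354},{"fingers":93,"x":407,"y":-453,"z":0,"twist":0.354},{"fingers":93,"x":407,"y":-453,"z":0,"twist":0.354},{"fingers":93,"x":407,"y":-453,"z":0,"twist":0.354},{"fingers":93,"x":407,"y":-453,"z":0,"twist":0.354}]'
python3 -c "
from h import *
shift(-.17,-.03,.003)"
```

```text
time: 2.02
eef_pos: [0.4852, -0.0661, 0.2187]
eef_rot: [-3.138, -0.158, -0.001]
ft_force: [-1.0, -0.8, -0.1]
grip_width: 0.999
t 2.0167 at [ 0.4852 -0.0661  0.2187] stopxy [-0.17   -0.0284] F [-1.  -0.8 -0.1]
shift mm [-1.000e-01  1.600e+00  2.157e+02] twist 0.0041 yaw 0.1005
```

```bash
python3 -m handwheel '[{"fingers":93,"x":0,"y":0,"z":50,"twist":0},{"fingers":93,"x":0,"y":0,"z":90,"twist":0},{"fingers":93,"x":0,"y":0,"z":130,"twist":0},{"fingers":93,"x":0,"y":0,"z":170,"twist":0},{"fingers":93,"x":0,"y":0,"z":200,"twist":0},{"fingers":93,"x":0,"y":0,"z":210,"twist":0},{"fingers":93,"x":0,"y":0,"z":215.5,"twist":0.004},{"fingers":93,"x":0,"y":0,"z":215.5,"twist":0.004},{"fingers":93,"x":0,"y":0,"z":215.5,"twist":0.004}]'
python3 -c "
from h import *
shift(-.085,-.03,.003)"
```

```text
time: 2.77
eef_pos: [0.4854, -0.0682, 0.0044]
eef_rot: [3.138, 0.144, 0.002]
ft_force: [-0.3, -1.1, 0.1]
grip_width: 1.002
t 2.7667 at [ 0.4854 -0.0682  0.0044] stopxy [-0.17   -0.0306] F [-0.3 -1.1  0.1]
shift mm [85.  -1.   1.5] twist -0.0046 yaw 0.0918
```

```bash
python3 -m handwheel '[{"fingers":93,"x":8,"y":0,"z":1,"twist":0},{"fingers":93,"x":16,"y":0,"z":1,"twist":0},{"fingers":93,"x":24,"y":0,"z":1,"twist":0},{"fingers":93,"x":32,"y":0,"z":1,"twist":0},{"fingers":93,"x":40,"y":0,"z":1,"twist":0},{"fingers":93,"x":48,"y":0,"z":1,"twist":0},{"fingers":93,"x":54,"y":0,"z":1,"twist":0},{"fingers":93,"x":60,"y":0,"z":1,"twist":0},{"fingers":93,"x":60,"y":0,"z":1,"twist":0}]'
cat > look.py <<'E'
from h import *; import sys
n=sys.argv[1]
p,d=manip.snapshot(n); P=cloud(n,d)
for c in covers(p,d,n,zmax=.11):
    if c[0][1]>235 and n=="top": continue
    b=cv2.boxPoints(c[1])/1000; print(c[0],c[1][1],c[2],[tostop(q).round(3).tolist() for q in b])
cv2.imwrite(f"pics/{sys.argv[2]}.png",p); np.save(f"pics/{sys.argv[2]}.npy",d)
shift(-.017,-.03,.003)
E
python3 look.py top a1
```

```text
time: 3.52
eef_pos: [0.5445, -0.0616, 0.0018]
eef_rot: [-3.138, -0.147, 0.003]
ft_force: [-3.3, -1.0, -0.0]
grip_width: 0.999
[367. 187.] (102.41046142578125, 98.6246337890625) 0.0231 [[-0.096, 0.058], [-0.094, -0.04], [0.009, -0.038], [0.006, 0.061]]
t 3.5667 at [ 0.5444 -0.0617  0.0018] stopxy [-0.1106 -0.0298] F [-2.1 -1.1 -0.8]
shift mm [93.6 -0.1 -1.3] twist -0.003 yaw 0.0934
```

```bash
python3 -m handwheel '[{"fingers":93,"x":8,"y":0,"z":-1,"twist":0},{"fingers":93,"x":16,"y":0,"z":-1,"twist":0},{"fingers":93,"x":24,"y":0,"z":-1,"twist":0},{"fingers":93,"x":32,"y":0,"z":-1,"twist":0},{"fingers":93,"x":40,"y":0,"z":-1,"twist":0},{"fingers":93,"x":48,"y":0,"z":-1,"twist":0},{"fingers":93,"x":48,"y":0,"z":-1,"twist":0}]'
python3 look.py top a2; python3 look.py side a2s
```

```text
time: 4.15
eef_pos: [0.5951, -0.0571, 0.0032]
eef_rot: [-3.138, -0.146, -0.005]
ft_force: [0.8, 0.8, 0.4]
grip_width: 0.998
[365. 171.] (80.06814575195312, 78.21719360351562) 0.0632 [[-0.046, 0.061], [-0.046, -0.018], [0.034, -0.018], [0.034, 0.061]]
t 4.2 at [ 0.5941 -0.0572  0.0032] stopxy [-0.0608 -0.0301] F [-0.5  0.3  0.5]
shift mm [43.8 -0.3  0.3] twist -0.0033 yaw 0.0931
[315. 167.] (80.03194427490234, 168.2023468017578) 0.0595 [[-0.049, 0.062], [-0.05, -0.106], [0.03, -0.106], [0.031, 0.062]]
[409. 186.] (125.05523681640625, 83.24010467529297) 0.0072 [[-0.352, -0.115], [-0.294, -0.175], [-0.205, -0.087], [-0.263, -0.028]]
t 4.25 at [ 0.5933 -0.0574  0.0032] stopxy [-0.0616 -0.0302] F [ 0.4 -0.3  0.3]
shift mm [44.6 -0.4  0.2] twist -0.0036 yaw 0.0928
```

View pics/a2s.png

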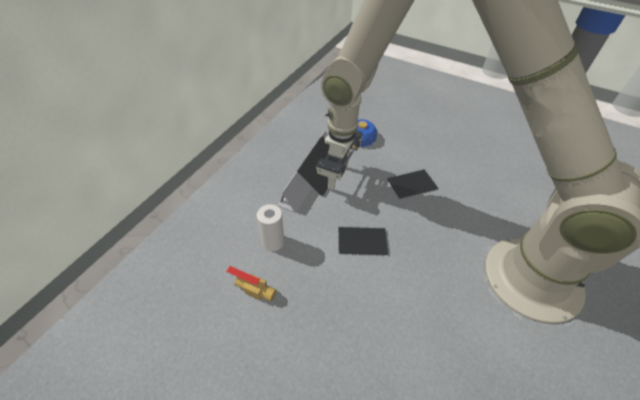

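The cover is climbing squarely: black plate at about (315,167), its edge against the fingers. I'll keep pushing.

```bash
python3 -m handwheel '[{"fingers":93,"x":8,"y":0,"z":0,"twist":0},{"fingers":93,"x":16,"y":0,"z":0,"twist":0},{"fingers":93,"x":24,"y":0,"z":0,"twist":0},{"fingers":93,"x":32,"y":0,"z":0,"twist":0},{"fingers":93,"x":38,"y":0,"z":0,"twist":0},{"fingers":93,"x":42,"y":0,"z":0,"twist":0},{"fingers":93,"x":44,"y":0,"z":0,"twist":0},{"fingers":93,"x":44,"y":0,"z":0,"twist":0},{"fingers":93,"x":44,"y":0,"z":0,"twist":0}]'
python3 look.py side a3s; python3 - <<'E'
from h import *
p=cv2.imread("pics/a3s.png"); P=cloud("side",np.load("pics/a3s.npy"))
def fit(p,P):
    m=(p.max(2)<70); Q=P[m]; q=(Q[:,:2]-O); s=np.c_[q@XS,q@YS,Q[:,2]]
    s=s[(abs(s[:,1]+.02)<.12)&(s[:,0]>-.06)&(s[:,0]<.08)&(s[:,2]>.01)&(s[:,2]<.11)]
    c=np.median(s,0); 
    for _ in range(4):
        n=np.linalg.svd(s-s.mean(0),full_matrices=False)[2][2]; r=(s-s.mean(0))@n; s=s[abs(r)<.005]
    print(len(s),"n",n,"min",np.percentile(s,2,0),"max",np.percentile(s,98,0))
fit(p,P)
E
```

```text
time: 5.0
eef_pos: [0.6358, -0.0534, 0.003]
eef_rot: [-3.138, -0.146, 0.001]
ft_force: [-2.1, -0.1, -1.5]
grip_width: 1.001
[306. 167.] (51.964778900146484, 122.75868225097656) 0.0711 [[-0.01, 0.062], [-0.009, -0.061], [0.043, -0.06], [0.042, 0.062]]
[409. 186.] (125.40672302246094, 81.68099212646484) 0.0072 [[-0.352, -0.115], [-0.295, -0.173], [-0.205, -0.086], [-0.262, -0.027]]
t 5.05 at [ 0.6357 -0.0534  0.003 ] stopxy [-0.019  -0.0303] F [-2.5  0.4 -0.8]
shift mm [ 2.  -0.3 -0. ] twist -0.0035 yaw 0.0929
246 n [ 0.86820029 -0.07301663 -0.49081241] min [-0.00764866  0.0027836   0.01339901] max [0.04237441 0.06203431 0.10208906]
```

```bash
python3 -m handwheel '[{"fingers":93,"x":2,"y":0,"z":0,"twist":0},{"fingers":93,"x":4,"y":0,"z":0,"twist":0},{"fingers":93,"x":4,"y":0,"z":0,"twist":0},{"fingers":93,"x":4,"y":0,"z":0,"twist":0},{"fingers":93,"x":4,"y":0,"z":0,"twist":0}]'
python3 -m handwheel '[{"fingers":93,"x":-15,"y":0,"z":0,"twist":0},{"fingers":93,"x":-50,"y":0,"z":0,"twist":0},{"fingers":93,"x":-90,"y":0,"z":-20,"twist":0},{"fingers":93,"x":-110,"y":0,"z":-60,"twist":0},{"fingers":0,"x":-120,"y":0,"z":-100,"twist":0},{"fingers":0,"x":-120,"y":0,"z":-140,"twist":0},{"fingers":0,"x":-120,"y":0,"z":-180,"twist":0},{"fingers":0,"x":-120,"y":0,"z":-210,"twist":0},{"fingers":0,"x":-120,"y":0,"z":-210,"twist":0}]'
python3 look.py top a4; python3 look.py side a4s; python3 - <<'E'
import cv2, numpy as np
a=cv2.imread("pics/a4.png")[110:240,300:470]; b=cv2.imread("pics/a4s.png")[90:220,230:400]
cv2.imwrite("pics/v4.png",cv2.resize(np.hstack([a,b]),None,fx=2.3,fy=2.3,interpolation=2))
E
```

```text
time: 5.47
eef_pos: [0.6362, -0.0533, 0.0027]
eef_rot: [-3.138, -0.146, 0.011]
ft_force: [-11.5, -0.1, 5.2]
grip_width: 0.998
time: 6.22
eef_pos: [0.5244, -0.0646, 0.2198]
eef_rot: [3.137, 0.144, 0.019]
ft_force: [0.8, -0.1, -0.4]
grip_width: 0.691
[379. 167.] (55.63751220703125, 161.49395751953125) 0.0606 [[-0.008, 0.061], [-0.009, -0.101], [0.047, -0.101], [0.048, 0.061]]
t 6.2667 at [ 0.5233 -0.0644  0.217 ] stopxy [-0.132  -0.0304] F [ 0.2 -0.1 -1.2]
shift mm [113.   -1.1 215. ] twist -0.004 yaw 0.0924
[313. 161.] (53.017784118652344, 172.1478271484375) 0.0569 [[-0.01, 0.063], [-0.011, -0.109], [0.042, -0.109], [0.043, 0.063]]
t 6.3167 at [ 0.522  -0.0642  0.2148] stopxy [-0.1332 -0.0301] F [-0.8  1.1  0.2]
shift mm [115.1  -0.7 212.4] twist -0.0038 yaw 0.0926
```

View pics/v4.png

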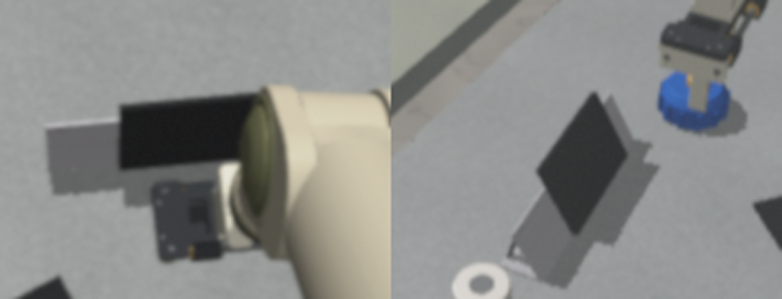

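The cover leans squarely on the stop: left crop about (190,130), right crop about (583,163), square edges, y about -0.022. Next, go over it and down behind its free top edge.

```bash
python3 -m handwheel '[{"fingers":93,"x":40,"y":-8,"z":0,"twist":0},{"fingers":93,"x":80,"y":-8,"z":0,"twist":0},{"fingers":93,"x":120,"y":-8,"z":0,"twist":0},{"fingers":93,"x":160,"y":-8,"z":0,"twist":0},{"fingers":93,"x":200,"y":-8,"z":0,"twist":0},{"fingers":93,"x":208,"y":-8,"z":0,"twist":0},{"fingers":93,"x":208,"y":-8,"z":0,"twist":0},{"fingers":93,"x":208,"y":-8,"z":40,"twist":0},{"fingers":93,"x":208,"y":-8,"z":80,"twist":0},{"fingers":93,"x":208,"y":-8,"z":115,"twist":0},{"fingers":93,"x":208,"y":-8,"z":130,"twist":0},{"fingers":93,"x":208,"y":-8,"z":130,"twist":0},{"fingers":93,"x":208,"y":-8,"z":130,"twist":0}]'
python3 -c "
from h import *
shift(-.022,-.022,.083)"
```

```text
time: 7.4
eef_pos: [0.7254, -0.0372, 0.0818]
eef_rot: [3.138, 0.145, -0.005]
ft_force: [0.9, 0.3, 0.6]
grip_width: 0.996
t 7.4 at [ 0.7254 -0.0372  0.0818] stopxy [ 0.0718 -0.0229] F [0.9 0.3 0.6]
shift mm [-93.8  -0.5  -0.9] twist -0.0039 yaw 0.0925
```

```bash
python3 -m handwheel '[{"fingers":93,"x":-8,"y":0,"z":-1,"twist":0},{"fingers":93,"x":-16,"y":0,"z":-1,"twist":0},{"fingers":93,"x":-22,"y":0,"z":-1,"twist":0},{"fingers":93,"x":-28,"y":0,"z":-1,"twist":0},{"fingers":93,"x":-34,"y":0,"z":-1,"twist":0},{"fingers":93,"x":-40,"y":0,"z":-1,"twist":0},{"fingers":93,"x":-46,"y":0,"z":-1,"twist":0},{"fingers":93,"x":-52,"y":0,"z":-1,"twist":0},{"fingers":93,"x":-58,"y":0,"z":-1,"twist":0},{"fingers":93,"x":-62,"y":0,"z":-1,"twist":0}]'
python3 look.py side a5s; python3 - <<'E'
import cv2
b=cv2.imread("pics/a5s.png")[90:220,230:400]
cv2.imwrite("pics/v5.png",cv2.resize(b,None,fx=3,fy=3,interpolation=2))
E
```

```text
time: 8.23
eef_pos: [0.6643, -0.0428, 0.084]
eef_rot: [3.138, 0.146, -0.001]
ft_force: [0.2, -0.4, 0.2]
grip_width: 1.002
[321. 164.] (11.432058334350586, 162.8184814453125) 0.0675 [[-0.019, 0.062], [-0.024, -0.101], [-0.012, -0.101], [-0.007, 0.062]]
[410. 185.] (125.39865112304688, 85.46147918701172) 0.0072 [[-0.352, -0.116], [-0.293, -0.178], [-0.203, -0.09], [-0.262, -0.029]]
[363. 235.] (120.79271697998047, 52.39061737060547) 0.0074 [[-0.274, 0.148], [-0.251, 0.101], [-0.143, 0.154], [-0.166, 0.201]]
t 8.2833 at [ 0.6638 -0.0429  0.084 ] stopxy [ 0.0099 -0.0226] F [-0.7  0.5 -0.6]
shift mm [-26.8   7.5  81. ] twist -0.0039 yaw 0.0925
```

View pics/v5.png

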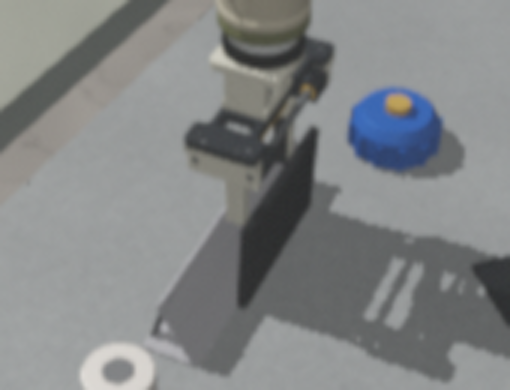

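The cover stands upright, its plate at about (278,215) in the crop. I'll pull it past balance and let it fall.

```bash
python3 -m handwheel '[{"fingers":93,"x":-5,"y":0,"z":0,"twist":0},{"fingers":93,"x":-10,"y":0,"z":0,"twist":0},{"fingers":93,"x":-15,"y":0,"z":0,"twist":0},{"fingers":93,"x":-20,"y":0,"z":0,"twist":0},{"fingers":93,"x":-24,"y":0,"z":0,"twist":0},{"fingers":93,"x":-24,"y":0,"z":0,"twist":0},{"fingers":93,"x":-24,"y":0,"z":0,"twist":0},{"fingers":93,"x":-24,"y":0,"z":0,"twist":0}]'
python3 look.py side a6s; python3 - <<'E'
import cv2
b=cv2.imread("pics/a6s.png")[90:220,230:400]
cv2.imwrite("pics/v6.png",cv2.resize(b,None,fx=3,fy=3,interpolation=2))
E
```

```text
time: 8.95
eef_pos: [0.6417, -0.0449, 0.0842]
eef_rot: [-3.138, -0.146, -0.001]
ft_force: [-0.1, -0.2, -0.3]
grip_width: 1.001
[339. 180.] (107.56340026855469, 169.51023864746094) 0.0054 [[-0.126, 0.063], [-0.126, -0.107], [-0.018, -0.107], [-0.018, 0.062]]
[409. 185.] (123.48301696777344, 85.84075164794922) 0.0073 [[-0.354, -0.11], [-0.297, -0.173], [-0.205, -0.091], [-0.262, -0.027]]
[364. 235.] (121.59969329833984, 68.62786865234375) 0.0075 [[-0.282, 0.162], [-0.252, 0.1], [-0.143, 0.153], [-0.172, 0.215]]
t 9.0 at [ 0.6417 -0.0448  0.0842] stopxy [-0.0122 -0.0224] F [1.6 1.2 0.4]
shift mm [-4.8  7.6 81.2] twist -0.0036 yaw 0.0928
```

View pics/v6.png

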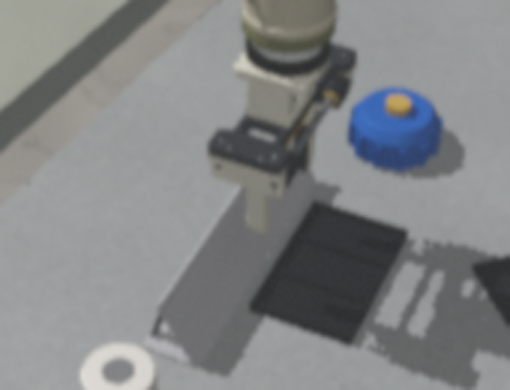

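It lies ribs up, square, about 18 mm off the foot. Lift, go round behind the near edge and push it home.

```bash
python3 -m handwheel '[{"fingers":93,"x":0,"y":0,"z":-20,"twist":0},{"fingers":93,"x":-40,"y":0,"z":-20,"twist":0},{"fingers":93,"x":-80,"y":0,"z":-20,"twist":0},{"fingers":93,"x":-120,"y":0,"z":-20,"twist":0},{"fingers":93,"x":-146,"y":0,"z":-20,"twist":0},{"fingers":93,"x":-148,"y":0,"z":-20,"twist":0},{"fingers":93,"x":-148,"y":0,"z":0,"twist":0},{"fingers":93,"x":-148,"y":0,"z":35,"twist":0},{"fingers":93,"x":-148,"y":0,"z":60,"twist":0},{"fingers":93,"x":-148,"y":0,"z":75,"twist":0},{"fingers":93,"x":-148,"y":0,"z":80.5,"twist":0},{"fingers":93,"x":-148,"y":0,"z":80.5,"twist":0}]'
python3 -c "
from h import *
shift(-.119,-.022,.003)"
```

```text
time: 10.0
eef_pos: [0.4942, -0.0584, 0.0023]
eef_rot: [-3.138, -0.146, 0.003]
ft_force: [-0.2, 0.7, 0.5]
grip_width: 0.999
t 10.0 at [ 0.4942 -0.0584  0.0023] stopxy [-0.1604 -0.0217] F [-0.2  0.7  0.5]
shift mm [41.4  0.2 -0.7] twist -0.0033 yaw 0.0931
```

```bash
python3 -m handwheel '[{"fingers":93,"x":8,"y":0,"z":-1.5,"twist":-0.003},{"fingers":93,"x":16,"y":0,"z":-1.5,"twist":-0.003},{"fingers":93,"x":22,"y":0,"z":-1.5,"twist":-0.003},{"fingers":93,"x":27,"y":0,"z":-1.5,"twist":-0.003},{"fingers":93,"x":31,"y":0,"z":-1.5,"twist":-0.003},{"fingers":93,"x":35,"y":0,"z":-1.5,"twist":-0.003},{"fingers":93,"x":38,"y":0,"z":-1.5,"twist":-0.003},{"fingers":93,"x":40,"y":0,"z":-1.5,"twist":-0.003},{"fingers":93,"x":40,"y":0,"z":-1.5,"twist":-0.003},{"fingers":93,"x":40,"y":0,"z":-1.5,"twist":-0.003}]'
python3 look.py side a7s
```

```text
time: 10.83
eef_pos: [0.534, -0.0549, 0.0051]
eef_rot: [3.138, 0.151, 0.0]
ft_force: [-0.3, 0.4, 0.0]
grip_width: 1.0
[329. 181.] (105.1480484008789, 169.92791748046875) 0.0055 [[-0.111, 0.062], [-0.109, -0.108], [-0.004, -0.107], [-0.006, 0.063]]
[410. 184.] (125.37680053710938, 84.88691711425781) 0.0074 [[-0.354, -0.113], [-0.296, -0.175], [-0.204, -0.09], [-0.261, -0.028]]
[364. 238.] (121.78073120117188, 80.26425170898438) 0.0075 [[-0.285, 0.175], [-0.252, 0.102], [-0.141, 0.152], [-0.174, 0.225]]
t 10.8833 at [ 0.534  -0.0549  0.0051] stopxy [-0.1204 -0.022 ] F [-0.7 -0.6 -0.7]
shift mm [103.4   7.9   2.1] twist -0.0006 yaw 0.0958
```

```bash
python3 -m handwheel '[{"fingers":93,"x":1,"y":0,"z":1,"twist":0},{"fingers":93,"x":2,"y":0,"z":1,"twist":0},{"fingers":93,"x":2,"y":0,"z":1,"twist":0}]'
python3 -m handwheel '[{"fingers":93,"x":1,"y":0,"z":0,"twist":0},{"fingers":93,"x":1,"y":0,"z":0,"twist":0}]'
```

```text
time: 11.13
eef_pos: [0.5341, -0.0549, 0.0038]
eef_rot: [-3.138, -0.15, 0.005]
ft_force: [-4.1, -1.2, 1.9]
grip_width: 1.005
time: 11.3
eef_pos: [0.5342, -0.0549, 0.0038]
eef_rot: [-3.138, -0.15, 0.008]
ft_force: [-6.5, -0.3, 3.8]
grip_width: 0.999
```

The push has stalled at the foot and force is rising to 6 N, so the cover is snug. Retreat and check.

```bash
python3 -m handwheel '[{"fingers":93,"x":-5,"y":0,"z":0,"twist":0},{"fingers":93,"x":-20,"y":0,"z":0,"twist":0},{"fingers":93,"x":-40,"y":0,"z":-20,"twist":0},{"fingers":93,"x":-40,"y":0,"z":-60,"twist":0},{"fingers":93,"x":-40,"y":0,"z":-100,"twist":0},{"fingers":93,"x":-40,"y":0,"z":-140,"twist":0},{"fingers":93,"x":-40,"y":0,"z":-180,"twist":0},{"fingers":93,"x":-40,"y":-40,"z":-200,"twist":0},{"fingers":93,"x":-40,"y":80,"z":-200,"twist":0},{"fingers":93,"x":-40,"y":120,"z":-200,"twist":0},{"fingers":93,"x":-40,"y":160,"z":-200,"twist":0},{"fingers":93,"x":-40,"y":200,"z":-200,"twist":0},{"fingers":93,"x":-40,"y":240,"z":-200,"twist":0},{"fingers":93,"x":-40,"y":240,"z":-200,"twist":0},{"fingers":93,"x":-40,"y":240,"z":-200,"twist":0}]'
python3 look.py top a8; python3 look.py side a8s; python3 - <<'E'
import cv2,numpy as np
a=cv2.imread("pics/a8.png")[110:240,300:470]; b=cv2.imread("pics/a8s.png")[90:220,230:400]
cv2.imwrite("pics/v8.png",cv2.resize(np.hstack([a,b]),None,fx=2.3,fy=2.3,interpolation=2))
from h import *
for t in("cartridge","filter_head","valve"):
    P=cloud("top",np.load("pics/a8.npy")); r=manip.spot_in("top",t)[:1]
    for q in r: print(t,q,P[int(q["pixel"][1]),int(q["pixel"][0])])
E
```

```text
time: 12.55
eef_pos: [0.52, -0.3021, 0.2043]
eef_rot: [3.136, 0.146, 0.002]
ft_force: [1.1, 0.4, -0.1]
grip_width: 1.003
[382. 197.] (107.79257202148438, 166.10841369628906) 0.0059 [[-0.109, 0.061], [-0.109, -0.105], [-0.001, -0.105], [-0.001, 0.061]]
t 12.6 at [ 0.5198 -0.307   0.2044] stopxy [-0.1588 -0.2715] F [-0.1 -4.5  1.4]
shift mm [ 139.5 -243.7  200.3] twist -0.008 yaw 0.0884
[335. 179.] (107.17362976074219, 168.29608154296875) 0.0055 [[-0.111, 0.063], [-0.113, -0.106], [-0.006, -0.107], [-0.004, 0.062]]
[358. 239.] (120.02031707763672, 78.9287109375) 0.0072 [[-0.283, 0.175], [-0.251, 0.103], [-0.141, 0.152], [-0.174, 0.224]]
t 12.65 at [ 0.5196 -0.3034  0.204 ] stopxy [-0.1586 -0.268 ] F [-0.2  0.9 -0.8]
shift mm [ 139.6 -239.7  200.4] twist -0.0075 yaw 0.0889
cartridge {'pixel': [279.0, 176.7], 'confidence': 0.86} [0.63164069 0.23688095 0.12503143]
filter_head {'pixel': [463.9, 186.5], 'confidence': 0.7} [ 0.61981544 -0.26730077  0.05728138]
valve {'pixel': [229.7, 195.5], 'confidence': 0.65} [0.59331486 0.38177813 0.06030287]
```

View pics/v8.png

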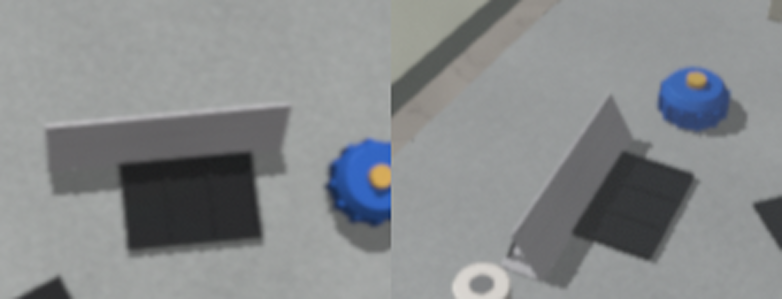

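```bash
python3 -c "
from station import manip
print(manip.finish_job())"
```

```text
the job is handed in; nothing more can be done
None
```

The job is handed in, at about 13 s on the robot's clock. The cover lies flat with its ribbed inside up and a long edge against the foot of the stop. `finish_job()` gives no verdict, so this rests on my own checks.

**What I did:** I pushed the cover's near edge level with both open fingers until it climbed and leaned on the stop. Then I pulled its free top edge from behind past upright, and it fell over by itself about 18 mm off the foot. Finally I pushed it back to the foot until the push stalled at about 6 N, and retreated.

**Last checks:**
- **Position:** the cover's centre in the stop frame is at x about -0.055 m from the top camera and about -0.058 m from the side camera. Both are within -0.063 to -0.047 m; y is about -0.022 m.
- **Squareness:** the top camera shows the edges parallel to the stop, and the side camera puts the angle at about 0.01 rad, against a limit of 0.08.
- **Bystanders:** positions agree with the start to within the networks' accuracy (under 10 mm), and nothing touched them.
- **Disagreement:** the two cameras differ by about 3 mm on the remaining gap to the stop (1 to 5 mm).

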